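# Spent resist vials into the glass-waste pot

## Robot

A 6-joint arm with a two-finger parallel gripper is mounted at the origin on a cart in front of the work surface, level with it; the furniture and walls round the work are solid. World frame = base frame: x ahead of the robot, y to its left, z up, the work surface at z = 0. Lengths are in m, angles in rad, forces in N, time in s.
With the tool pointing down it reaches from about 0.3 to 0.775 m from the base axis. Payload 14.6 kg.
Tool frame: the origin (TCP) lies midway between the tips of the shut fingers; the grasp point (between the pads) lies 19 mm behind it; z points along the fingers, y is the direction in which the jaws open and shut (so a half turn about z gives the same grasp; the last joint's range is limited). The gripper opens to 94 mm and grips with 3 to 60 N. Pads are 16 mm wide; open, the fingers measure 119 mm over their backs; the gripper's body (75 mm by 177 mm) begins 78 mm behind the grasp point.
Start: joints at [-1.296, 0.3, 1.521, -0, 1.321, -0.067], TCP at [0.184, -0.518, 0.205] pointing down, gripper open.
Joint ranges: [-3.03, 3.03], [-0.79, 2.21], [0.23, 2.52], [-1.04, 4.18], [0, 3.07], [-2.55, 2.55]. Speed limits (rad/s): [2.22, 2.22, 2.57, 3.14, 3.14, 3.14].

## Interface

Orientations are given as a rotation vector (axis times angle).
In Python, from workcell import read_state, grab_frame, close_job, search_frame gives the robot as it stands.
- The arm moves only by the tool jog_arm, never from a script. Its argument "deltas" is text: rows parted by semicolons, each of 7 numbers parted by spaces: the shift along the tool's x, y, z in mm, then the turn, a rotation vector about the tool's x, y, z in degrees, then the finger opening in mm, from 0 to 94. A call has exactly 8 rows; each row is the pose to reach, as a shift and turn from the pose commanded when the call began, along the tool's axes at that moment; what a row does not reach only later rows make up. A row lasts 1/10 s, in which the tool goes at most 50 mm and 8.59 degrees, less where a joint would pass 70% of its speed; a pose out of reach is approached as far as the arm can. A call with a gripper value outside its range is refused whole. The fingers move at their own pace and stop on an object; "squeeze" is the grip in N (left out, the last holds). Time passes only in rows, so rows that repeat a pose let the fingers close, or fill a call up. It gives the time, the measured TCP pose, the force and the opening at its end, in the units of the state.
- read_state(): the state, without advancing time (a new reading comes with each control period).
- grab_frame(name): name is "scene" or "top" or "wrist"; returns a dict with "image" (420x560x3 uint8, red, green, blue), "range_z" (420x560 float32, m along the optical axis (not along the pixel's ray), 0 where there is no reading), "camera_matrix" (3x3 intrinsics, pixels), "dist" ([k1, k2, p1, p2, k3] as OpenCV has them; the pictures are not rectified), "R" (3x3) and "t" (3): a world point X has camera coordinates R X + t. Camera axes: x right, y down, z forward; pixel columns grow to the right and rows downward; lengths in m; the calibration is good to about 2 mm. A picture is of the moment at which its call begins.
- close_job(): hands the job in, once; it reports no verdict.
Trained networks look in the newest picture that a camera, given by its name, has taken for a name from the list of things; names that differ only in an ending like _2 or _b are one class to them, and where a whole thing is asked for, a point or a joint stands for the part that bears it (a point fixed in the world has none). Each returns a list of dicts, best first, with "conf" (0 to 1); they miss things now and then, are a little off and sometimes report something else, mostly with a low value. They report only what shows in the picture. A call takes as long as a camera call.
- search_frame(camera, label): "extent" ([centre column, centre row, width, height] in pixels, round what is visible of it).
The state is a dict: "time_s": time; "joint_pos": joint angles; "dq": joint speeds; "tau": joint torques, N m; "tool_pos": TCP position; "orientation": TCP orientation; "force": force on the tool from outside, world axes, zero at the start; "ft_torque": the same for the moment, N m; "gripper_width": finger opening in m.
Only numpy, scipy, OpenCV 4.12 (cv2) and the standard library are available. Lean on these libraries where they do the work, as an engineer would, in place of code of your own. Each camera call takes 0.05 s, during which the arm holds its last target. There are 200 camera calls.

## Task

The two brown (amber) glass vials on the white tray are spent: drop both of them from above into the open yellow waste pot, in either order. Leave the white vial standing where it is on the tray, and leave the pot upright.

Things in the scene. Friction and masses are not known exactly. Their poses are not given: they have to be found in the camera images.
- vial_blue_mid (a point): Small amber-brown glass vial with a BLUE cap, to be dropped into the pot: 20 mm diameter, 53 mm tall (cap: 17 mm diameter, the top 8 mm). Stands upright at the start on a shallow white tray (floor 3 mm above the worktop, lip 6 mm high, 340 x 110 mm), in a row with the two other vials, 85 to 125 mm apart, in any order. The point lies at its centre, half-way up; z runs up along its axis. 11 to 21 g, rigid.
- vial_black_mid (a point): Small amber-brown glass vial with a BLACK cap, to be dropped into the pot: 20 mm diameter, 49 mm tall (cap: 17 mm diameter, the top 9 mm). Stands upright at the start on a shallow white tray (floor 3 mm above the worktop, lip 6 mm high, 340 x 110 mm), in a row with the two other vials, 85 to 125 mm apart, in any order. The point lies at its centre, half-way up; z runs up along its axis. 11 to 21 g, rigid.
- vial_white_mid (a point): Small white vial with a cream cap, to be left alone: 20 mm diameter, 43 mm tall. Stands upright at the start on a shallow white tray (floor 3 mm above the worktop, lip 6 mm high, 340 x 110 mm), in a row with the two other vials, 85 to 125 mm apart, in any order. The point lies at its centre, half-way up; z runs up along its axis. 11 to 21 g, rigid.
- pot_rim (a point): Open round yellow pot, loose on the worktop left or right of the tray, 0.5 kg: rim 134 mm outside, 120 mm inside, 115 mm tall; inner floor 108 mm wide, rising to a blunt cone 20 mm high, so that vials tip over. The point is the centre of the mouth, level with the rim; z points up. A beaker, a dropper bottle (up to 80 mm tall) and other clutter stand behind and far right, not part of the job.

How it is judged:
At the end, for the whole second after the job is handed in: Both amber vials lie at rest inside the yellow pot (centres within 60 mm of its axis and at least 10 mm below the rim), the pot stands upright (within 10 degrees), and the white vial still stands upright (within 10 degrees) within 30 mm of where it was (horizontal distance between each of vial_blue_mid, vial_black_mid and pot_rim below 0.06 m and z of vial_blue_mid in the frame of pot_rim between -0.12 and -0.01 m and linear speed of each of vial_blue, vial_black below 0.03 m/s and z of vial_black_mid in the frame of pot_rim between -0.12 and -0.01 m and angle between each of pot_rim, vial_white_mid's own z axis and vertical below 0.17 rad and distance of vial_white_mid from where it was at the start of the episode below 0.03 m); the robot touches nothing.
It fails at once if the white vial is moved more than 30 mm or knocked over (distance of vial_white_mid from where it was at the start of the episode above 0.03 m or angle between vial_white_mid's own z axis and vertical above 0.5 rad).
It also fails if it takes over 64 s, if anything falls off the work surface, if the arm or the gripper's body presses on something with over 40 N, if the wrist force passes 120 N, or if a joint passes its speed limit or range.

## Working session

There is one attempt and no reset: what is moved stays moved. The work goes in short steps, Python scripts to look and compute and a tool call to move; the robot and the scene stay as the last step left them, time stands still between calls to the robot, and variables do not carry over. Pictures are saved under pics/ and viewed, about 8 in all and at most 12, crops included, and the job is handed in when it is done.

Besides the shell and the picture viewer there is one more tool, called after "Emit:" as name(argument=value, ...) on one line, values as JSON. jog_arm: Moves the arm, as the interface text tells. Its arguments: {"type":"object","properties":{"deltas":{"type":"string"},"squeeze":{"type":"number"}},"required":["deltas"]}

```bash
mkdir -p pics; cat > h.py <<'E'
import numpy as np, cv2
from workcell import *
def world(f,u,v,z=None):
    K=f["camera_matrix"];p=cv2.undistortPoints(np.array([[[u,v]]],float),K,f["dist"])[0,0]
    R,t=np.array(f["R"]),np.array(f["t"]); d=R.T@np.array([p[0],p[1],1]); c=-R.T@t
    if z is None:
        return c+d*f["range_z"][int(round(v)),int(round(u))]
    return c+d*(z-c[2])/d[2]
E
python3 - <<'E'
from h import *
np.set_printoptions(precision=4,suppress=True)
s=read_state();print(s)
for n in("top","scene"):
    f=grab_frame(n);cv2.imwrite(f"pics/{n}0.png",f["image"][:,:,::-1])
    print(n,"cam",-f["R"].T@f["t"])
    for l in("vial_blue_mid","vial_black_mid","vial_white_mid","pot_rim"):
        for r in search_frame(n,l)[:3]:
            e=r["extent"];print(l,round(r["conf"],2),np.round(e,1),world(f,e[0],e[1]),world(f,e[0],e[1],.115 if 'pot' in l else .03))
E
```

```text
{'time_s': 0.0, 'joint_pos': array([-1.2956,  0.3004,  1.5216, -0.    ,  1.3207, -0.0666]), 'dq': array([ 0.0014,  0.0012, -0.0001,  0.0006,  0.0007, -0.0004]), 'tau': array([  0.002 , -53.1809, -35.2736,   0.0709,   0.0243,  -0.0001]), 'tool_pos': array([ 0.1843, -0.5179,  0.2049]), 'orientation': array([-3.0947, -0.5341,  0.0002]), 'force': array([-0.8352,  0.7969, -0.8561]), 'ft_torque': array([-0.0074,  0.0278, -0.0064]), 'gripper_width': 0.09406375178987038}
top cam [ 0.2153 -0.0387  1.5107]
vial_blue_mid 0.63 [347.3 223.3   7.8   6.3] [ 0.4409 -0.2466  0.0577] [ 0.4452 -0.2506  0.03  ]
vial_white_mid 0.52 [312.4 220.4   3.9   9.1] [ 0.451  -0.1439  0.0492] [ 0.4541 -0.1452  0.03  ]
pot_rim 0.67 [186.6 220.5  46.5  51.8] [0.4554 0.2372 0.0198] [0.4401 0.2195 0.115 ]
scene cam [-0.5096 -0.5853  0.576 ]
vial_blue_mid 0.57 [367.2 260.1  11.6  24. ] [ 0.4349 -0.2477  0.027 ] [ 0.4297 -0.2496  0.03  ]
vial_black_mid 0.77 [415.9 269.6  13.2  27.3] [ 0.4399 -0.3522  0.0298] [ 0.4396 -0.3523  0.03  ]
vial_white_mid 0.58 [327.1 247.4   6.2  17.5] [ 0.4482 -0.1467  0.0263] [ 0.4418 -0.1496  0.03  ]
pot_rim 0.57 [204.2 209.2  33.2  48.8] [ 0.17   -0.0287  0.2023] [0.3287 0.1013 0.115 ]
```

View pics/top0.png

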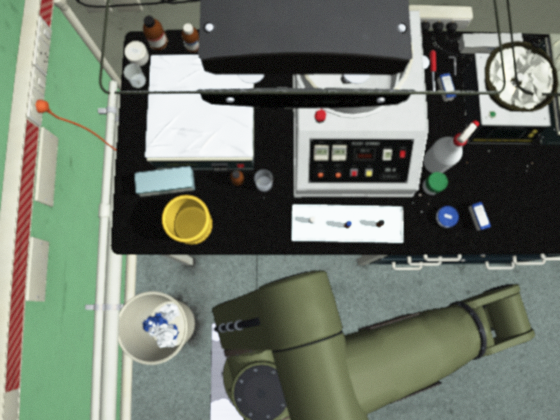

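View pics/scene0.png

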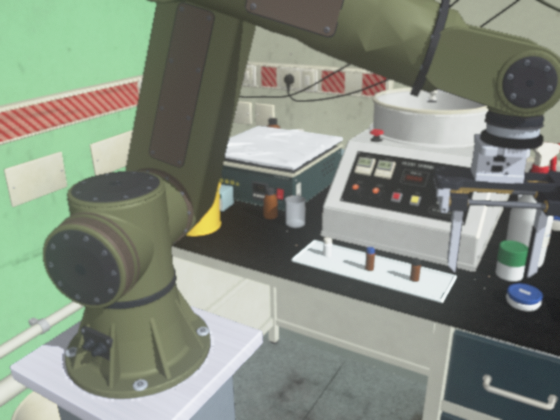

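```bash
cat >> h.py <<'E'
def cloud(f):
    d=f["range_z"];v,u=np.nonzero(d>0)
    p=cv2.undistortPoints(np.stack([u,v],1).astype(float)[:,None],f["camera_matrix"],f["dist"])[:,0]
    X=np.c_[p,np.ones(len(p))]*d[v,u][:,None]
    return (X-np.array(f["t"]))@np.array(f["R"]),f["image"][v,u]
def tool(goal,yaw):
    from scipy.spatial.transform import Rotation as Ro
    s=read_state();R=Ro.from_rotvec(s["orientation"]).as_matrix();cur=np.arctan2(R[1,0],R[0,0])
    return np.round(R.T@(np.array(goal)-s["tool_pos"])*1000,1),"turn tool z",round(np.degrees(cur-np.radians(yaw)),2)
E
python3 - <<'E'
from h import *
np.set_printoptions(precision=4,suppress=True,linewidth=200)
for n in("top","scene"):
    f=grab_frame(n);P,C=cloud(f)
    if n=="top":
        print("max height cm; rows x .3-.7, cols y .36..-.6")
        for x in np.arange(.30,.72,.04):
            r=[]
            for y in np.arange(.36,-.6,-.06):
                m=(P[:,0]>=x)&(P[:,0]<x+.04)&(P[:,1]<y)&(P[:,1]>=y-.06)
                r.append(int(100*P[m,2].max()) if m.any() else -99)
            print(round(x,2),r)
        m=(P[:,2]>.09)&(P[:,2]<.13)&(np.hypot(P[:,0]-.45,P[:,1]-.22)<.1)&(C[:,2]<100)&(C[:,0]>110)
        (c,r)=cv2.minEnclosingCircle((P[m][:,:2]*1000).astype(np.float32));print("pot",c,r,np.percentile(P[m][:,2],[50,95]),m.sum())
    for nm,y in(("white",-.146),("blue",-.247),("black",-.352)):
        m=(abs(P[:,1]-y)<.03)&(abs(P[:,0]-.445)<.035)&(P[:,2]>.02)&(P[:,2]<.08)
        Q=P[m];print(n,nm,m.sum(),Q.mean(0),Q.min(0),Q.max(0))
print(tool([.42,-.28,.25],0))
E
```

```text
max height cm; rows x .3-.7, cols y .36..-.6
0.3 [-83, -83, -83, -83, -83, -83, -83, -83, -99, -99, -83, -83, -83, -83, -82, -83]
0.34 [0, 0, 0, 0, 0, 0, 0, 0, 0, 0, 0, 0, 0, 0, 0, 0]
0.38 [0, 12, 11, 11, 0, 0, 0, 1, 1, 1, 1, 1, 1, 1, 0, 0]
0.42 [1, 12, 3, 12, 1, 0, 0, 1, 4, 1, 6, 5, 1, 1, 2, 3]
0.46 [0, 12, 11, 12, 0, 1, 0, 1, 5, 0, 1, 1, 1, 1, 2, 3]
0.5 [1, 11, 12, 0, 0, 0, 0, 8, 8, 8, 8, 9, 8, 9, 7, 2]
0.54 [5, 5, 5, 0, 8, 7, 7, 12, 14, 14, 13, 13, 13, 13, 7, 7]
0.58 [11, 12, 60, 62, 63, 64, 65, 65, 65, 64, 64, 62, 60, 16, 14, 14]
0.62 [55, 58, 59, 14, 15, 55, 0, 19, 20, 55, 20, 20, 60, 58, 55, 56]
0.66 [53, 14, 14, 14, 64, 64, 65, 65, 65, 65, 64, 62, 21, 22, 53, 54]
0.7 [53, 14, 14, 14, 64, 64, 65, 65, 65, 64, 64, 62, 21, 21, 53, 53]
pot (448.86444091796875, 223.17233276367188) 67.56546020507812 [0.1127 0.1183] 454
top white 40 [ 0.4568 -0.1414  0.0393] [ 0.449  -0.15    0.0206] [ 0.4661 -0.1325  0.0533]
top blue 47 [ 0.4423 -0.2493  0.0487] [ 0.4329 -0.2587  0.0221] [ 0.4532 -0.2408  0.0618]
top black 50 [ 0.4458 -0.3482  0.0434] [ 0.4373 -0.3591  0.0218] [ 0.4572 -0.3405  0.0583]
scene white 101 [ 0.453  -0.1447  0.0339] [ 0.4438 -0.1546  0.0201] [ 0.4695 -0.133   0.0463]
scene blue 157 [ 0.4364 -0.2516  0.0384] [ 0.4285 -0.2602  0.02  ] [ 0.4473 -0.2404  0.0566]
scene black 154 [ 0.4409 -0.3507  0.0373] [ 0.433  -0.3593  0.02  ] [ 0.4537 -0.3389  0.0535]
(array([ 301.9, -145.4,  -44.6]), 'turn tool z', np.float64(19.58))
```

Emit:
jog_arm(deltas="42 -21 0 0 0 3 60; 84 -42 0 0 0 6 60; 125 -63 5 0 0 9 60; 167 -84 10 0 0 12 60; 209 -105 15 0 0 15 60; 250 -126 20 0 0 18 60; 292 -147 28 0 0 19.6 60; 333 -167 35 0 0 19.6 60", squeeze=15)

```text
time_s: 1.4
tool_pos: [0.4432, -0.2476, 0.1704]
orientation: [3.141, -0.002, 0.001]
force: [0.8, -1.3, 0.3]
gripper_width: 0.0596
```

Emit:
jog_arm(deltas="0 0 0 0 0 0 60; 0 0 0 0 0 0 60; 0 0 0 0 0 0 60; 0 0 0 0 0 0 60; 0 0 0 0 0 0 60; 0 0 0 0 0 0 60; 0 0 0 0 0 0 60; 0 0 0 0 0 0 60")

```text
time_s: 2.2
tool_pos: [0.442, -0.2493, 0.1705]
orientation: [3.142, -0.001, 0.0]
force: [-0.9, 0.2, -0.5]
gripper_width: 0.0601
```

```bash
python3 - <<'E'
from h import *
np.set_printoptions(precision=4,suppress=True,linewidth=200)
s=read_state();print(s["time_s"],s["tool_pos"],s["joint_pos"])
f=grab_frame("wrist");cv2.imwrite("pics/w1.png",f["image"][:,:,::-1]);P,C=cloud(f)
for l in("vial_blue_mid","vial_black_mid","vial_white_mid"):
    for r in search_frame("wrist",l)[:2]:
        e=r["extent"];print(l,round(r["conf"],2),np.round(e,1),world(f,e[0],e[1]),world(f,e[0],e[1],.03))
for nm,y in(("white",-.146),("blue",-.247),("black",-.352)):
    m=(abs(P[:,1]-y)<.03)&(abs(P[:,0]-.445)<.035)&(P[:,2]>.02)&(P[:,2]<.07)
    Q=P[m]
    if len(Q):
        T=Q[Q[:,2]>Q[:,2].max()-.006];print(nm,m.sum(),Q.min(0),Q.max(0),"top",(T.min(0)+T.max(0))/2)
print(tool([.442,-.249,.016],0))
E
```

```text
2.2 [ 0.442  -0.2493  0.1705] [-0.5858  0.2381  1.6838 -0.      1.2196  0.9855]
vial_blue_mid 0.65 [288.4 197.3  23.9  37.3] [ 0.451  -0.2515  0.0552] [ 0.4447 -0.2516  0.03  ]
vial_black_mid 0.7 [393.1 196.1  34.8  32.3] [ 0.4506 -0.3421  0.0493] [ 0.4459 -0.348   0.03  ]
vial_white_mid 0.76 [171.1 181.4  31.   27.5] [ 0.4627 -0.1495  0.0445] [ 0.4598 -0.1448  0.03  ]
white 543 [ 0.45   -0.1527  0.0203] [ 0.4692 -0.1341  0.0477] top [ 0.4591 -0.1424  0.0447]
blue 547 [ 0.4357 -0.2601  0.0203] [ 0.4541 -0.2402  0.0579] top [ 0.4441 -0.2498  0.0551]
black 590 [ 0.4379 -0.3572  0.0201] [ 0.4578 -0.3388  0.0539] top [ 0.4476 -0.3489  0.0509]
(array([ -0.1,  -0.2, 154.4]), 'turn tool z', np.float64(-0.02))
```

View pics/w1.png

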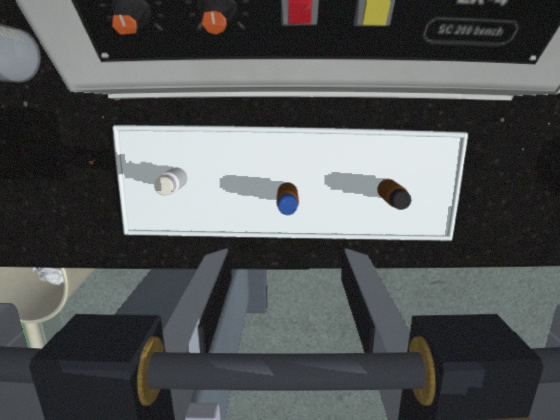

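The wrist view shows white at (171,181), blue at (288,197) and black at (393,196). The jaws lie along the row and bracket blue. I'm descending and gripping blue.

Emit:
jog_arm(deltas="2 0 35 0 0 0 60; 2 0 70 0 0 0 60; 2 0 105 0 0 0 60; 2 0 130 0 0 0 60; 2 0 145 0 0 0 60; 2 0 153 0 0 0 60; 2 0 153 0 0 0 60; 2 0 153 0 0 0 60")

```text
time_s: 3.2
tool_pos: [0.4445, -0.2495, 0.0182]
orientation: [3.141, -0.0, 0.001]
force: [0.6, -0.4, -0.5]
gripper_width: 0.0599
```

Emit:
jog_arm(deltas="0 0 0 0 0 0 40; 0 0 0 0 0 0 30; 0 0 0 0 0 0 20; 0 0 0 0 0 0 10; 0 0 0 0 0 0 10; 0 0 0 0 0 0 10; 0 0 0 0 0 0 10; 0 0 0 0 0 0 10")

```text
time_s: 4.0
tool_pos: [0.4441, -0.2492, 0.0175]
orientation: [3.142, -0.001, 0.0]
force: [0.8, 0.9, 0.4]
gripper_width: 0.0205
```

Emit:
jog_arm(deltas="0 0 -15 0 0 0 10; 0 0 -45 0 0 0 10; 0 0 -85 0 0 0 10; 0 0 -125 0 0 0 10; 0 0 -155 0 0 0 10; 0 -10 -170 0 0 0 10; 0 -30 -175 0 0 0 10; 0 -60 -175 0 0 0 10")

```text
time_s: 4.8
tool_pos: [0.4442, -0.1893, 0.1933]
orientation: [3.141, -0.003, 0.002]
force: [0.9, -0.3, -0.0]
gripper_width: 0.0198
```

Emit:
jog_arm(deltas="0 -40 0 0 0 0 10; 1 -85 0 0 0 0 10; 2 -130 0 0 0 0 10; 3 -175 0 0 0 0 10; 4 -220 0 0 0 0 10; 5 -265 0 0 0 0 10; 5 -310 0 0 0 0 10; 5 -345 0 0 0 0 10")

```text
time_s: 5.6
tool_pos: [0.4488, 0.1581, 0.1925]
orientation: [-3.141, -0.001, -0.0]
force: [0.6, -0.6, -0.6]
gripper_width: 0.0198
```

Emit:
jog_arm(deltas="-4 -30 0 0 0 0 10; -8 -55 5 0 0 0 10; -12 -65 15 0 0 0 10; -12 -65 40 0 0 0 10; -12 -65 62 0 0 0 10; -12 -65 72 0 0 0 10; -12 -65 72 0 0 0 10; -12 -65 72 0 0 0 10")

```text
time_s: 6.4
tool_pos: [0.4376, 0.2206, 0.1211]
orientation: [-3.141, 0.001, -0.001]
force: [-0.2, 0.2, -0.6]
gripper_width: 0.0202
```

```bash
python3 - <<'E'
from h import *
a=grab_frame("top")["image"];b=grab_frame("wrist")["image"]
cv2.imwrite("pics/t2.png",np.hstack([cv2.resize(a[140:320,100:340],(400,300)),cv2.resize(b,(400,300))])[:,:,::-1])
s=read_state();print(s["tool_pos"],s["gripper_width"])
E
```

```text
[0.43777109 0.220789   0.12145069] 0.019979701817823547
```

View pics/t2.png

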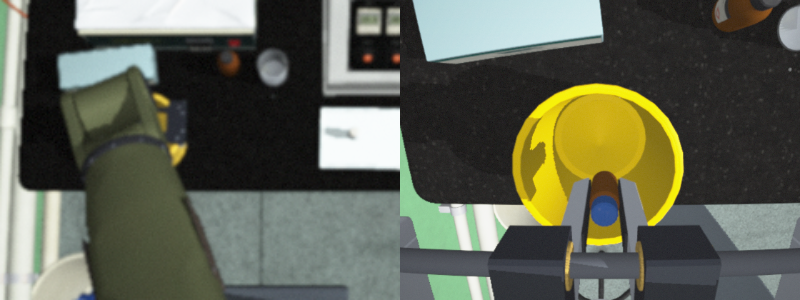

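The wrist half shows blue held between the jaws at about (604,205) in the picture, inside the yellow mouth. White still stands, at about (355,132) in the top half. I'm releasing.

Emit:
jog_arm(deltas="0 0 0 0 0 0 50; 0 0 0 0 0 0 50; 0 0 0 0 0 0 50; 0 0 0 0 0 0 50; 0 0 0 0 0 0 50; 0 0 -20 0 0 0 50; 0 0 -45 0 0 0 50; 0 0 -70 0 0 0 50")

```text
time_s: 7.3
tool_pos: [0.4371, 0.2207, 0.1912]
orientation: [3.141, -0.0, -0.001]
force: [0.5, 0.3, 0.7]
gripper_width: 0.0499
```

```bash
python3 - <<'E'
from h import *
b=grab_frame("wrist")["image"]
cv2.imwrite("pics/w3.png",b[:,:,::-1])
s=read_state();print(s["tool_pos"],s["gripper_width"])
print(tool([.446,-.349,.0165],0))
E
```

```text
[0.43844265 0.22133017 0.19538375] 0.049731070044378156
(array([  6.8, 570.7, 177.8]), 'turn tool z', np.float64(-0.01))
```

View pics/w3.png

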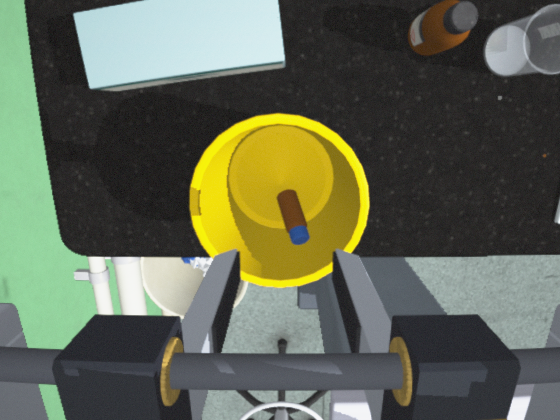

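Blue lies in the pot at about (293,217). Next is the black vial.

Emit:
jog_arm(deltas="1 25 0 0 0 0 60; 2 65 0 0 0 0 60; 3 110 0 0 0 0 60; 4 155 0 0 0 0 60; 5 200 0 0 0 0 60; 6 245 0 0 0 0 60; 7 290 0 0 0 0 60; 8 335 0 0 0 0 60")

```text
time_s: 8.15
tool_pos: [0.4449, -0.1161, 0.1906]
orientation: [3.141, -0.001, 0.001]
force: [0.6, 0.6, 0.1]
gripper_width: 0.0599
```

Emit:
jog_arm(deltas="0 45 0 0 0 0 60; 0 90 0 0 0 0 60; 0 135 0 0 0 0 60; 0 175 0 0 0 0 60; 0 205 0 0 0 0 60; 0 225 0 0 0 0 60; 0 235 0 0 0 0 60; 0 235 0 0 0 0 60")

```text
time_s: 8.95
tool_pos: [0.4449, -0.3497, 0.19]
orientation: [-3.141, 0.002, 0.001]
force: [0.2, -0.2, -0.2]
gripper_width: 0.0598
```

```bash
python3 - <<'E'
from h import *
np.set_printoptions(precision=4,suppress=True)
f=grab_frame("wrist");P,C=cloud(f)
for nm,y in(("white",-.146),("black",-.352)):
    m=(abs(P[:,1]-y)<.03)&(abs(P[:,0]-.445)<.035)&(P[:,2]>.02)&(P[:,2]<.07);Q=P[m]
    if len(Q): print(nm,len(Q),Q.min(0),Q.max(0))
print(read_state()["tool_pos"],tool([.447,-.3485,.0165],0))
E
```

```text
white 567 [ 0.4493 -0.153   0.0201] [ 0.4692 -0.1333  0.0481]
black 452 [ 0.4395 -0.3586  0.0202] [ 0.4577 -0.3389  0.0536]
[ 0.4451 -0.3489  0.1902] (array([  2. ,  -0.3, 173.7]), 'turn tool z', np.float64(-0.03))
```

Emit:
jog_arm(deltas="2 0 40 0 0 0 60; 2 0 80 0 0 0 60; 2 0 120 0 0 0 60; 2 0 150 0 0 0 60; 2 0 166 0 0 0 60; 2 0 174 0 0 0 60; 2 0 174 0 0 0 60; 2 0 174 0 0 0 60")

```text
time_s: 9.8
tool_pos: [0.4476, -0.3492, 0.0176]
orientation: [3.141, 0.0, 0.002]
force: [0.0, 0.5, 0.8]
gripper_width: 0.0599
```

Emit:
jog_arm(deltas="0 0 0 0 0 0 40; 0 0 0 0 0 0 30; 0 0 0 0 0 0 20; 0 0 0 0 0 0 10; 0 0 0 0 0 0 10; 0 0 0 0 0 0 10; 0 0 0 0 0 0 10; 0 0 0 0 0 0 10")

```text
time_s: 10.6
tool_pos: [0.4471, -0.3493, 0.0165]
orientation: [3.142, -0.0, 0.0]
force: [-0.1, 0.1, 0.9]
gripper_width: 0.0201
```

Emit:
jog_arm(deltas="0 0 -15 0 0 0 10; 0 0 -45 0 0 0 10; 0 0 -85 0 0 0 10; 0 0 -125 0 0 0 10; 0 0 -155 0 0 0 10; 0 -10 -170 0 0 0 10; 0 -30 -175 0 0 0 10; 0 -60 -175 0 0 0 10")

```text
time_s: 11.4
tool_pos: [0.4469, -0.2886, 0.192]
orientation: [3.141, -0.002, 0.001]
force: [0.2, 0.2, 0.0]
gripper_width: 0.0198
```

Emit:
jog_arm(deltas="0 -40 0 0 0 0 10; 1 -85 0 0 0 0 10; 2 -130 0 0 0 0 10; 3 -175 0 0 0 0 10; 4 -220 0 0 0 0 10; 5 -265 0 0 0 0 10; 5 -310 0 0 0 0 10; 5 -355 0 0 0 0 10")

```text
time_s: 12.2
tool_pos: [0.4511, 0.068, 0.1913]
orientation: [-3.142, 0.0, 0.001]
force: [0.7, -0.4, -0.5]
gripper_width: 0.0201
```

Emit:
jog_arm(deltas="2 -45 0 0 0 0 10; 4 -90 0 0 0 0 10; 7 -125 0 0 0 0 10; 10 -150 0 0 0 0 10; 10 -157 20 0 0 0 10; 10 -157 50 0 0 0 10; 10 -157 72 0 0 0 10; 10 -157 72 0 0 0 10")

```text
time_s: 13.0
tool_pos: [0.4601, 0.2225, 0.1167]
orientation: [3.14, 0.0, -0.008]
force: [-0.9, -0.1, -0.1]
gripper_width: 0.0202
```

```bash
python3 - <<'E'
from h import *
b=grab_frame("wrist")["image"]
cv2.imwrite("pics/w4.png",b[:,:,::-1])
s=read_state();print(s["tool_pos"],s["gripper_width"])
E
```

```text
[0.46114757 0.22274716 0.11870752] 0.020134605945265876
```

View pics/w4.png

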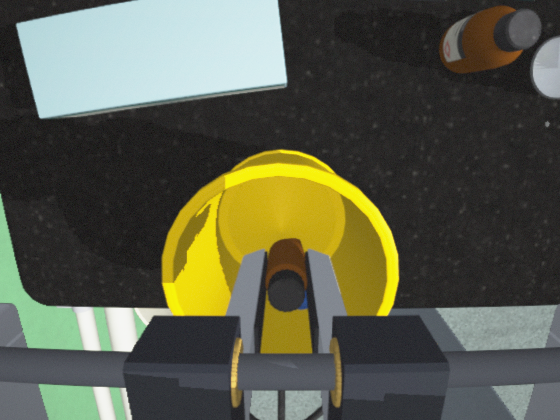

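Black is held at about (287,275), inside the mouth, with blue partly visible below it. I'm releasing and raising clear.

Emit:
jog_arm(deltas="0 0 0 0 0 0 50; 0 0 0 0 0 0 50; 0 0 0 0 0 0 50; 0 0 0 0 0 0 50; 0 0 0 0 0 0 50; 0 0 -25 0 0 0 50; 0 0 -60 0 0 0 50; 0 0 -95 0 0 0 50")

```text
time_s: 13.85
tool_pos: [0.462, 0.2227, 0.2156]
orientation: [3.141, -0.001, -0.001]
force: [0.8, -0.7, 0.3]
gripper_width: 0.0499
```

Emit:
jog_arm(deltas="-20 0 0 0 0 0 50; -40 0 0 0 0 0 50; -40 0 0 0 0 0 50; -40 0 0 0 0 0 50; -40 0 0 0 0 0 50; -40 0 0 0 0 0 50; -40 0 0 0 0 0 50; -40 0 0 0 0 0 50")

```text
time_s: 14.65
tool_pos: [0.4224, 0.2227, 0.2143]
orientation: [3.141, -0.001, -0.0]
force: [-0.4, 1.1, 0.3]
gripper_width: 0.0501
```

```bash
python3 - <<'E'
from h import *
np.set_printoptions(precision=4,suppress=True)
f=grab_frame("wrist");b=f["image"];P,C=cloud(f)
cv2.imwrite("pics/w5.png",b[:,:,::-1])
for l in("vial_blue_mid","vial_black_mid","pot_rim"):
    for r in search_frame("wrist",l)[:2]:
        e=r["extent"];print(l,round(r["conf"],2),np.round(e,1),world(f,e[0],e[1]))
m=(P[:,2]>.105)&(P[:,2]<.125)&(np.hypot(P[:,0]-.449,P[:,1]-.223)<.08)&(C[:,2]<100)&(C[:,0]>120)
print("pot",cv2.minEnclosingCircle((P[m][:,:2]*1000).astype(np.float32)))
f=grab_frame("top");P,C=cloud(f)
m=(abs(P[:,1]+.146)<.03)&(abs(P[:,0]-.455)<.035)&(P[:,2]>.02)&(P[:,2]<.08);Q=P[m];print("white",len(Q),Q.mean(0),Q.min(0),Q.max(0))
f=grab_frame("scene");print(search_frame("scene","vial_white_mid")[:1])
s=read_state();print(s["tool_pos"],s["gripper_width"],s["force"])
E
```

```text
vial_blue_mid 0.97 [295.5 194.1  31.3  52.5] [0.4234 0.2134 0.054 ]
vial_black_mid 0.97 [272.2 126.9  25.3  33.9] [0.4875 0.2351 0.0613]
pot_rim 0.97 [282.9 177.8 172.9 168.1] [0.436  0.2257 0.0363]
pot ((448.7811279296875, 225.95877075195312), 66.86041259765625)
white 38 [ 0.4566 -0.1418  0.041 ] [ 0.4482 -0.1499  0.0208] [ 0.4655 -0.1344  0.0514]
[{'extent': [329.0, 246.1, 6.3, 18.6], 'conf': 0.43}]
[0.4223 0.2228 0.2145] 0.05020072991598575 [-0.0171 -0.6133 -0.8401]
```

View pics/w5.png

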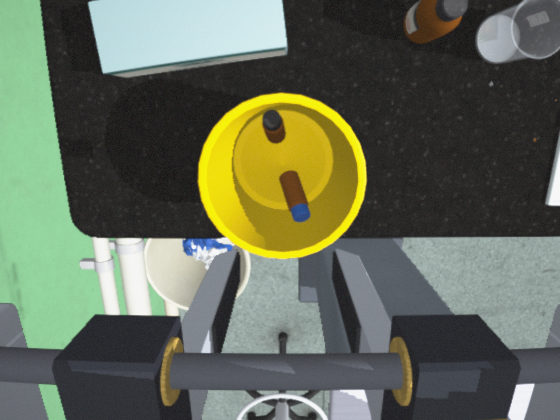

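Blue (295,194) and black (272,127) both rest inside the upright pot. White hasn't moved and the gripper is clear of everything, so I'm handing in.

```bash
python3 -c "
from workcell import *
print(close_job())"
```

```text
the job is handed in; nothing more can be done
None
```

I gripped both amber vials from the tray, carried them over the pot and released them into its mouth, blue first and then black. I handed the job in at about 15 s on the robot's clock, and it returned no verdict.

The last checks before handing in, none of which failed:

- **Vials in the pot:** The wrist camera found both at 0.97 confidence, inside the pot. The visible surfaces were about 28 mm (blue) and 40 mm (black) from the pot's axis, and 50–60 mm below the rim. I didn't measure whether they were still moving. That picture was taken about 0.8 s after the gripper had risen clear.
- **Pot:** It looked upright. The rim centre came out at (0.449, 0.226) m, within about 3 mm of the first measurement.
- **White vial:** Its position in the top camera was within 1 mm of the start, at its original height.
- **Gripper:** It was open and holding nothing, about 100 mm above the rim. The force reading was at noise level.

The cameras differed by up to about 3 mm on the blue and black vials' positions before each grasp, and both grips still closed at 20 mm, as expected.

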